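# Unlock the vial carousel and bring the green vial to the front

### The arm

A 6-joint arm with a two-finger parallel gripper is mounted at the origin on a cart in front of the work surface, level with it; the furniture and walls round the work are solid. World frame = base frame: x ahead of the robot, y to its left, z up, the work surface at z = 0. Lengths are in mm, angles in rad, forces in N, time in s.
With the tool pointing down it reaches from about 275 to 825 mm from the base axis. Payload 4.9 kg.
Tool frame: the origin (TCP) lies between the finger pads, 19 mm behind the fingertips; this is the grasp point; z points along the fingers, y is the line along which they close (so a half turn about z gives the same grasp; the last joint's range is limited). The gripper opens to 85 mm and grips with 20 to 120 N. Pads are 22 mm wide; open, the fingers measure 114 mm over their backs; the gripper's body (76 mm by 85 mm) begins 54 mm behind the grasp point. The pads swing forward as they close: fully open they stand 13 mm farther back than shut.
Start: joints at [1.139, 0.326, -0.193, 1.052, 0, 1.437], TCP at [161.374, 525.811, 249.981] pointing down, gripper open.
Joint ranges: [-2.65, 2.65], [-0.97, 1.79], [-1.3, 1.35], [-1.93, 2.1], [-1.47, 1.37], [-3.14, 3.14]. Speed limits (rad/s): [2.57, 2.57, 3.14, 3.14, 3.14, 3.14].

### API

Orientations are given as [roll, pitch, yaw] about the fixed x, y, z axes, in that order (R = Rz(yaw) Ry(pitch) Rx(roll)).
In Python, from bench import bot, solve_ik, imaging gives the robot as it stands. Calls block until the motion is done:
- bot.move_ptp(position, orientation): joint-space move of the TCP to a pose.
- bot.movel(position, rot=None, max_speed=150, threshold=None): straight line of the TCP; rot=None keeps the orientation; max_speed is the mean speed in mm/s. With threshold (N) it stops when the force on the tool has changed by that much, and returns True; else False.
- bot.move_j(angles): joint-space move.
- bot.grip(opening, effort=None): opening from 0.0 (shut) to 1.0 (fully open); effort is the grip in N (None keeps the last); returns when the fingers have stopped.
- bot.dwell(seconds).
- solve_ik(position, orientation): joint angles nearest the present ones, or None.
- bot.get_state(): the state.
- imaging.capture(name): name is "scene" or "top"; returns the picture (384x512x3 uint8, blue, green, red); there is no depth.
- imaging.camera_model(name): a dict with "K" (3x3 intrinsics, pixels), "position" and "rotation" of the camera in the world. Camera axes: x right, y up, looking along -z (the intrinsics and any distortion apply to the point x, -y, -z); pixel columns grow to the right and rows downward; lengths in mm; the calibration is good to about 2 mm. A picture is of the moment at which its call begins. camera_model takes no time and is no camera call.
A pose or a line that the arm cannot do raises bot.IKError and nothing moves.
- bot.sign_off(): hands the job in; it is judged then, once.
The state is a dict: "t": time; "qpos": joint angles; "joint_velocities": joint speeds; "effort": joint torques, N m; "tcp_pos": TCP position; "orientation": TCP orientation; "contact_force": force on the tool from outside, world axes, zero at the start; "wrist_torque": the same for the moment, N m; "opening": opening from 0.0 (shut) to 1.0 (fully open); "gripper_force": force on a finger pad.
Only numpy, scipy, OpenCV 4.12 (cv2) and the standard library are available. Lean on these libraries where they do the work, as an engineer would, in place of code of your own. Each camera call takes 0.05 s, during which the arm holds its last target. There are 200 camera calls.

### The job

Slide the vial carousel's bolt by its red knob out of the turntable and fully home into the dark keeper, then turn the turntable by its black knob until the green-capped vial faces the red arrow at the front. Finish with the gripper still holding the black knob, so that the turntable stays still with the vial at the arrow: do not let go. Leave every vial standing in its pocket and do not disturb the cup and the two bottles nearby.

Things in the scene. Friction and masses are not known exactly. Their poses are not given: they have to be found in the camera images.
- carousel: vial carousel fixed to the desk: round plywood board, 190 mm diameter, 10 mm thick, with a red arrow on a tab at its front and a 64 mm wide tongue to its right (reaching 240 mm from the axis) that carries the bolt. Origin: on the turntable's axis, at desk height. z up; -x is its front (the arrow); -y runs out along the tongue, the way the bolt slides home
- turntable: white disc, 170 mm diameter, top 39 mm above the desk, six grey pockets (29 mm inside, walls 24 mm high) 60 mm from the axis; origin on the axis, 30 mm above the desk; axes as the carousel's at the start: an empty pocket at the arrow, vials in the other five. Turns to 3.6 rad either way, friction 0.04 N m, stays where left. Locked (some 0.05 rad of play) until the bolt has slid about 16 mm
- knob (a point): middle of the turntable's black ribbed round knob, on the axis, 135 mm above the desk. It stands on a post and is one piece with the disc: 40 mm diameter, underside 118 mm, straight side 122 to 148 mm, top 152 mm above the desk. The vials' tops are 100 mm above the desk
- bolt (a joint): steel bolt (10 mm rod) on the tongue. Value in m: 0 when its inner end fully locks the turntable, 0.040 at its stop, its outer end fully home in the dark steel keeper at the tongue's outer end. Starts at 0 to 0.006; friction about 1.5 N, no spring, stays where left
- bolt_knob (a point): top centre of the bolt's upright red knob, 71 mm above the desk, moving with the bolt from 124 to 164 mm from the turntable's axis along the carousel's -y. Knob diameter 18 mm, straight side 44 to 66 mm above the desk, on an 8 mm stem; the bolt's staples and keeper reach 33 mm above the desk
- front_spot (a point): fixed point on the carousel, 39 mm above the desk and 60 mm in front of the axis: where the bottom centre of the vial lies that stands in the pocket facing the red arrow
- green_vial: vial with a dark green cap (the only one), clear glass, 25 mm diameter, 61 mm tall, loose, standing in one of the turntable's pockets; origin: centre of its underside
- blue_vial_1: vial with a blue cap, clear glass, 25 mm diameter, 61 mm tall, loose, standing in one of the turntable's pockets; origin: centre of its underside
- blue_vial_2: vial with a blue cap, clear glass, 25 mm diameter, 61 mm tall, loose, standing in one of the turntable's pockets; origin: centre of its underside
- white_vial_1: vial with a white cap, clear glass, 25 mm diameter, 61 mm tall, loose, standing in one of the turntable's pockets; origin: centre of its underside
- white_vial_2: vial with a white cap, clear glass, 25 mm diameter, 61 mm tall, loose, standing in one of the turntable's pockets; origin: centre of its underside
- cup: clear plastic measuring cup, 70 mm diameter, 47 mm tall, standing left of the carousel; bystander; origin under its centre
- amber_bottle: small amber bottle with a white cap, 33 mm diameter, 69 mm tall, standing right of the carousel; bystander; origin under its centre
- dropper: amber dropper bottle, 61 mm diameter, 148 mm tall, standing to the right behind; bystander; origin under its centre
Not all that is in view belongs to the job. What is shaped like the white_vial_1 but turquoise is not meant. What is shaped like the green_vial but purple is not meant.

How it is judged:
By the outcome, as a careful person would: the job done as asked, in the order asked, and still so for the second after the job is handed in, while the arm keeps its last pose, push and grip.
It also fails if it takes over 64 s, if anything falls off the work surface, if the arm or the gripper's body presses on something with over 40 N, if the wrist force passes 120 N, or if a joint passes its speed limit or range.

## Working session

There is one attempt and no reset: what is moved stays moved. The work goes in short steps, each a Python script; the robot and the scene stay as the last script left them, time stands still between calls to the robot, and variables do not carry over. Pictures are saved under pics/ and viewed, at most 10 in all, crops included, and the job is handed in when it is done.

```bash
ls; mkdir -p pics
python3 - <<'E'
from bench import bot, solve_ik, imaging
import cv2,numpy as np
for n in("scene","top"):
    im=imaging.capture(n); cv2.imwrite(f"pics/{n}0.png",im)
    m=imaging.camera_model(n); print(n,{k:np.round(v,4).tolist() if not isinstance(v,str) else v for k,v in m.items()})
a,b=[cv2.imread(f"pics/{n}0.png") for n in("scene","top")]
cv2.imwrite("pics/scene0x.png",cv2.resize(a,(800,600),interpolation=cv2.INTER_CUBIC))
cv2.imwrite("pics/top0x.png",cv2.resize(b,(800,600),interpolation=cv2.INTER_CUBIC))
print(bot.get_state())
E
```

```text
pics
scene {'K': [[463.1663, 0.0, 255.5465], [0.0, 463.1663, 198.5223], [0.0, 0.0, 1.0]], 'position': [72.7668, -726.7246, 1059.8159], 'rotation': [0.7067, -0.0061, -0.5894]}
top {'K': [[482.6251, 0.0, 255.4134], [0.0, 482.6251, 188.0343], [0.0, 0.0, 1.0]], 'position': [66.9988, -260.9746, 1744.1553], 'rotation': [0.3123, -0.0069, -1.1032]}
{'t': 0.1, 'qpos': array([ 1.13879056e+00,  3.26880470e-01, -1.93465608e-01,  1.05199154e+00,
       -2.69917074e-05,  1.43659770e+00]), 'joint_velocities': array([ 0.00016719, -0.00236446,  0.00267246, -0.00132513,  0.00024371,
       -0.00033839]), 'effort': array([ 3.36055764e-04, -4.44237542e+01,  2.63038909e+01,  7.85934652e-03,
       -1.27664107e-04,  6.11164111e-06]), 'tcp_pos': array([161.17629843, 525.35130281, 249.28121551]), 'orientation': array([-3.14006161e+00, -1.79469321e-04,  2.84378540e+00]), 'contact_force': array([-0.20182692, -0.49548093,  0.35048512]), 'wrist_torque': array([-0.05311777,  0.00085128,  0.03504365]), 'gripper_force': 0.0, 'opening': 1.002657586507311}
```

View pics.

View pics/scene0x.png

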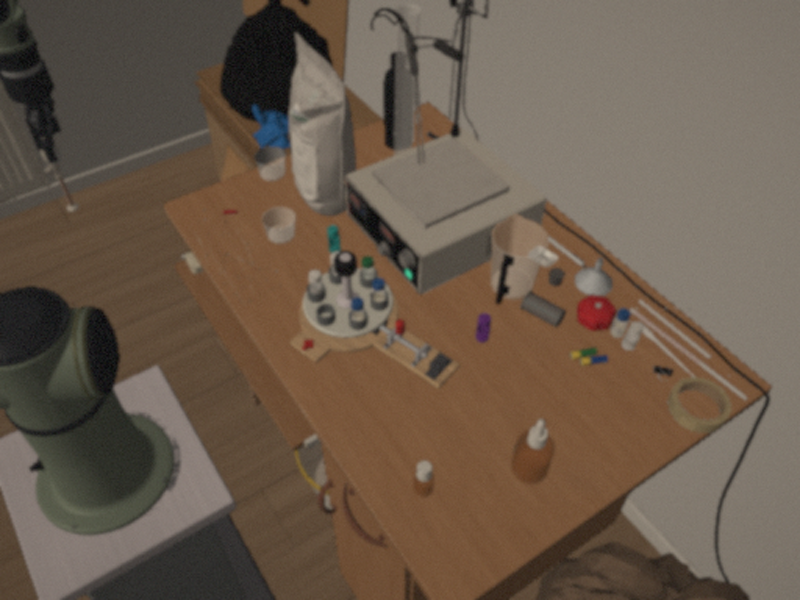

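View pics/top0x.png

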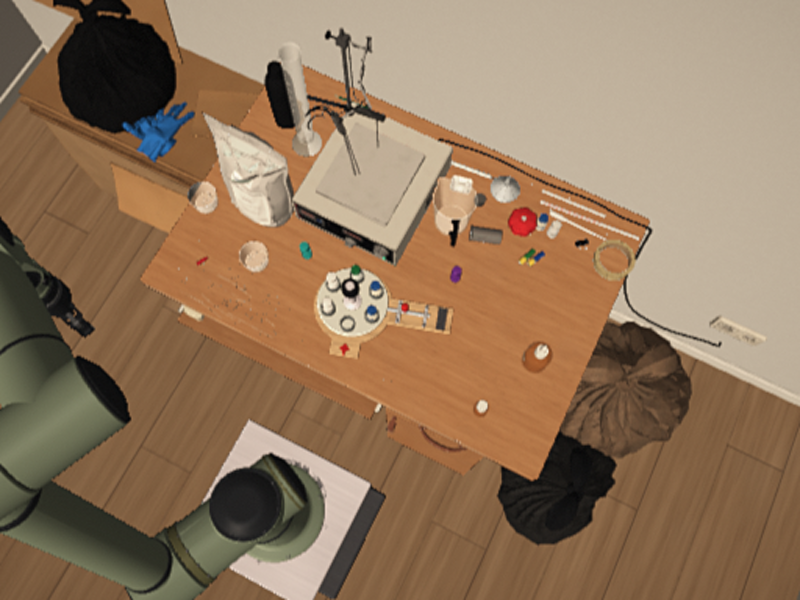

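```bash
cat > h.py <<'E'
import numpy as np,cv2
from scipy.spatial.transform import Rotation as Rn
from bench import bot,solve_ik,imaging
def cam(n,mode='xyz'):
    m=imaging.camera_model(n); r=np.array(m['rotation'])
    R=(Rn.from_euler('xyz',r) if mode=='xyz' else Rn.from_rotvec(r)).as_matrix()
    return np.array(m['K']),np.array(m['position']),R
F=np.diag([1,-1,-1])
def proj(n,p,mode='xyz'):
    K,c,R=cam(n,mode); q=K@F@R.T@(np.array(p,float)-c); return q[:2]/q[2]
def ray(n,uv,mode='xyz'):
    K,c,R=cam(n,mode); d=R@F@np.linalg.inv(K)@[*uv,1]; return c,d/np.linalg.norm(d)
def plane(n,uv,z):
    c,d=ray(n,uv); return c+d*(z-c[2])/d[2]
def tri(a,b):
    """closest point of the rays scene:a, top:b, and their gap"""
    (c,d),(e,f)=ray('scene',a),ray('top',b)
    s=np.linalg.lstsq(np.c_[d,-f],e-c,rcond=None)[0]; p,q=c+s[0]*d,e+s[1]*f
    return (p+q)/2,np.linalg.norm(p-q)
def shot(n,k=1): return np.mean([imaging.capture(n) for _ in range(k)],0).astype(np.uint8)
def blobs(im,lo,hi,box,amin=4):
    """colour blobs (u,v,area) inside box u0,v0,u1,v1"""
    u0,v0,u1,v1=box; hsv=cv2.cvtColor(im,cv2.COLOR_BGR2HSV)[v0:v1,u0:u1]
    if lo[0]<0: m=cv2.inRange(hsv,(0,*lo[1:]),hi)|cv2.inRange(hsv,(180+lo[0],*lo[1:]),(180,*hi[1:]))
    else: m=cv2.inRange(hsv,lo,hi)
    n,_,st,ce=cv2.connectedComponentsWithStats(m)
    return sorted([(round(ce[i][0]+u0,2),round(ce[i][1]+v0,2),int(st[i][4]),st[i][2:4].tolist()) for i in range(1,n) if st[i][4]>=amin],key=lambda b:-b[2])
COL=dict(red=((-10,120,50),(8,255,255)),black=((0,0,0),(180,255,50)),green=((50,80,20),(80,255,200)),blue=((100,100,30),(125,255,255)))
BOX=dict(scene=(180,150,300,250),top=(190,160,300,235))
E
python3 - <<'E'
from h import *
for mode in('xyz','rv'):
    print(mode,[proj(n,p,mode).round(1).tolist() for n in('scene','top') for p in([0,0,0],[500,0,0])])
for n in('scene','top'):
    im=shot(n,8); cv2.imwrite(f'pics/{n}m.png',im)
    for c in COL: print(n,c,blobs(im,*COL[c],BOX[n])[:6])
    u0,v0,u1,v1=BOX[n]; cv2.imwrite(f'pics/{n}c.png',cv2.resize(im[v0:v1,u0:u1],None,fx=5,fy=5,interpolation=cv2.INTER_CUBIC))
a,b=cv2.imread('pics/scenec.png'),cv2.imread('pics/topc.png')
o=np.zeros((500+375,600,3),np.uint8);o[:500,:600]=a;o[500:,:550]=b
cv2.imwrite('pics/crop1.png',cv2.resize(o,None,fx=.68,fy=.68,interpolation=cv2.INTER_AREA))
E
```

```text
xyz [[69.1, 300.5], [236.6, 214.9], [176.2, 326.4], [242.2, 203.0]]
rv [[168.7, 290.4], [319.8, 195.9], [255.4, 297.4], [316.4, 175.2]]
scene red [(np.float64(255.61), np.float64(208.45), 49, [6, 10]), (np.float64(196.62), np.float64(220.09), 34, [7, 7])]
scene black [(np.float64(250.64), np.float64(157.36), 170, [24, 23]), (np.float64(220.93), np.float64(170.56), 109, [13, 13]), (np.float64(265.14), np.float64(173.14), 43, [6, 18]), (np.float64(283.0), np.float64(233.6), 10, [6, 7]), (np.float64(205.5), np.float64(189.0), 4, [2, 3])]
scene green [(np.float64(261.29), np.float64(174.82), 38, [7, 7]), (np.float64(234.76), np.float64(167.24), 29, [6, 6])]
scene blue [(np.float64(241.5), np.float64(181.5), 32, [6, 6]), (np.float64(228.0), np.float64(194.0), 31, [5, 7])]
top red [(np.float64(258.71), np.float64(196.29), 24, [5, 6]), (np.float64(219.95), np.float64(222.82), 22, [5, 7])]
top black [(np.float64(223.81), np.float64(184.5), 64, [10, 12]), (np.float64(248.82), np.float64(163.59), 22, [4, 8]), (np.float64(237.25), np.float64(160.25), 4, [3, 2])]
top green [(np.float64(227.23), np.float64(172.31), 26, [6, 6]), (np.float64(245.5), np.float64(164.5), 4, [2, 2])]
top blue [(np.float64(240.0), np.float64(182.17), 23, [5, 5]), (np.float64(237.22), np.float64(198.09), 23, [6, 5])]
```

View pics/crop1.png

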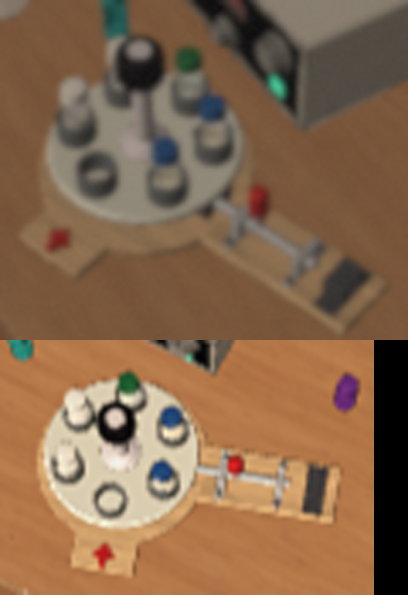

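```bash
cat >> h.py <<'E'
def hull(im,lo,hi,box):
    """centroid of the convex hull of the biggest blob"""
    u0,v0,u1,v1=box; m=cv2.inRange(cv2.cvtColor(im,cv2.COLOR_BGR2HSV)[v0:v1,u0:u1],lo,hi)
    c=max(cv2.findContours(m,cv2.RETR_EXTERNAL,cv2.CHAIN_APPROX_NONE)[0],key=len)
    M=cv2.moments(cv2.convexHull(c)); return np.array([M['m10']/M['m00']+u0,M['m01']/M['m00']+v0]),cv2.boundingRect(c)
E
python3 - <<'E'
from h import *
ims={n:cv2.imread(f'pics/{n}m.png') for n in('scene','top')}
K={n:hull(ims[n],(0,0,0),(180,255,70),b) for n,b in dict(scene=(208,155,234,186),top=(214,172,234,196)).items()}
print(K); k,g=tri(K['scene'][0],K['top'][0]); print('knob',k.round(1),g)
pr=lambda nm,a,b:print(nm,[x.round(1) for x in tri(a,b)])
pr('red',(255.61,208.45),(258.71,196.29)); pr('arrow',(196.62,220.09),(219.95,222.82))
pr('green',(234.76,167.24),(227.23,172.31)); pr('blue1',(241.5,181.5),(240,182.17)); pr('blue2',(228,194),(237.22,198.09))
r=tri((255.61,208.45),(258.71,196.29))[0]; a=tri((196.62,220.09),(219.95,222.82))[0]
for q,off in((r,np.pi/2),(a,np.pi)):
    d=q-k; print('dist',np.hypot(*d[:2]).round(1),'yaw',((np.arctan2(d[1],d[0])+off+np.pi)%(2*np.pi)-np.pi).round(3))
# white disc outline on plane z=39 from top view and keeper dark strip
for n,b in dict(scene=(185,160,255,220),top=(198,165,255,222)).items():
    hsv=cv2.cvtColor(ims[n],cv2.COLOR_BGR2HSV)[b[1]:b[3],b[0]:b[2]]
    m=cv2.inRange(hsv,(0,0,90),(180,60,255)); m=cv2.morphologyEx(m,cv2.MORPH_OPEN,np.ones((3,3)))
    c=max(cv2.findContours(m,cv2.RETR_EXTERNAL,cv2.CHAIN_APPROX_NONE)[0],key=cv2.contourArea)
    h=cv2.convexHull(c)[:,0]+[b[0],b[1]]; P=np.array([plane(n,p,39)[:2] for p in h],np.float32)
    print(n,'disc z39 ellipse',cv2.fitEllipse(P))
# keeper
for n,b in dict(scene=(270,220,296,248),top=(272,190,290,214)).items(): print(n,'keeper',blobs(ims[n],(0,0,0),(180,110,75),b)[:3],b)
E
```

```text
{'scene': (array([220.23387097, 170.18100358]), (6, 7, 14, 19)), 'top': (array([223.45177665, 183.80203046]), (3, 6, 13, 12))}
knob [498.5  72.7 127. ] 5.22428795847876
red [array([533.8, -50.8,  59.5]), np.float64(2.5)]
arrow [array([390.1,  35.9,  15.9]), np.float64(2.9)]
green [array([553.4,  87.6,  94.6]), np.float64(3.0)]
blue1 [array([540. ,  29.1,  94.8]), np.float64(4.4)]
blue2 [array([482.9,  10.2,  94.9]), np.float64(3.2)]
dist 128.4 yaw 0.278
dist 114.4 yaw 0.328
scene disc z39 ellipse ((498.9661865234375, 61.230812072753906), (167.0099639892578, 235.9138946533203), 2.545973777770996)
top disc z39 ellipse ((497.1319274902344, 69.45936584472656), (165.14309692382812, 170.3658905029297), 152.52459716796875)
scene keeper [(np.float64(280.23), np.float64(233.69), 118, [14, 15])] (270, 220, 296, 248)
top keeper [(np.float64(282.16), np.float64(203.61), 57, [7, 13])] (272, 190, 290, 214)
```

Run:
```python
from h import *
k=tri((280.23,233.69),(282.16,203.61)); c=np.array([497,69.5]); print('keeper',k[0].round(1),k[1].round(1))
d=k[0][:2]-c; print(np.hypot(*d),np.arctan2(d[1],d[0])+np.pi/2)
print('knob b',tri((220.93,170.56),(223.81,184.5)))
s=bot.get_state(); print(s['orientation'],s['qpos'])
yaw=.30
for nm,p in dict(pre=[533.8,-50.8,150],bolt=[533.8,-50.8,58],home=[533.8+.2955*42,-50.8-.9553*42,58],up=[545,-90,230],kn=[497.3,70,136]).items():
    for w in (yaw-np.pi/2,yaw+np.pi/2,yaw,yaw-np.pi,yaw-3*np.pi/4,yaw+np.pi/4):
        q=solve_ik(p,[np.pi,0,w]); print(nm,round(w,2),None if q is None else np.round(q,2))
```

```text
keeper [ 559.2 -136.2   18.8] 2.4
214.8999526683565 0.29359337387824436
knob b (array([497.82410061,  69.98867228, 127.62975661]), np.float64(2.79112451915061))
[-3.14157834e+00 -1.01791480e-06  2.84382467e+00] [ 1.13883158e+00  3.26173013e-01 -1.92594509e-01  1.05204313e+00
 -9.06560704e-07  1.43659956e+00]
pre -1.27 [-0.23  0.39 -0.37  0.81  0.   -2.1 ]
pre 1.87 [-0.23  0.39 -0.37  0.81  0.    1.04]
pre 0.3 [-0.23  0.39 -0.37  0.81  0.    2.61]
pre -2.84 [-0.23  0.39 -0.37  0.81  0.   -0.53]
pre -2.06 [-0.23  0.39 -0.37  0.81  0.   -1.32]
pre 1.09 [-0.23  0.39 -0.37  0.81  0.    1.82]
bolt -1.27 [-0.23  0.51 -0.47  0.59  0.   -2.1 ]
bolt 1.87 [-0.23  0.51 -0.47  0.59  0.    1.04]
bolt 0.3 [-0.23  0.51 -0.47  0.59  0.    2.61]
bolt -2.84 [-0.23  0.51 -0.47  0.59  0.   -0.53]
bolt -2.06 [-0.23  0.51 -0.47  0.59  0.   -1.32]
bolt 1.09 [-0.23  0.51 -0.47  0.59  0.    1.82]
home -1.27 [-0.3   0.53 -0.42  0.62  0.   -2.17]
home 1.87 [-0.3   0.53 -0.42  0.62  0.    0.97]
home 0.3 [-0.3   0.53 -0.42  0.62  0.    2.54]
home -2.84 [-0.3   0.53 -0.42  0.62  0.   -0.6 ]
home -2.06 [-0.3   0.53 -0.42  0.62  0.   -1.38]
home 1.09 [-0.3   0.53 -0.42  0.62  0.    1.76]
up -1.27 [-0.3   0.34 -0.22  1.01  0.   -2.17]
up 1.87 [-0.3   0.34 -0.22  1.01  0.    0.97]
up 0.3 [-0.3   0.34 -0.22  1.01  0.    2.54]
up -2.84 [-0.3   0.34 -0.22  1.01  0.   -0.6 ]
up -2.06 [-0.3   0.34 -0.22  1.01  0.   -1.38]
up 1.09 [-0.3   0.34 -0.22  1.01  0.    1.76]
kn -1.27 [-0.01  0.35 -0.48  0.74  0.   -1.88]
kn 1.87 [-0.01  0.35 -0.48  0.74  0.    1.26]
kn 0.3 [-0.01  0.35 -0.48  0.74  0.    2.83]
kn -2.84 [-0.01  0.35 -0.48  0.74  0.   -0.31]
kn -2.06 [-0.01  0.35 -0.48  0.74  0.   -1.09]
kn 1.09 [-0.01  0.35 -0.48  0.74  0.    2.05]
```

Run:
```python
from h import *
for nm,u in dict(bagfront=(325,213),bagleft=(300,195),hotL=(350,215),hotcorner=(418,290),cup=(280,240)).items():
    p=plane('scene',np.array(u)/1.5625,0); print(nm,p.round(0),np.hypot(*p[:2]).round(0))
for nm,u,z in (('hot top corner',(345,180),100),('hottopfront',(418,250),100)):
    p=plane('scene',np.array(u)/1.5625,z); print(nm,p.round(0))
s=np.array(bot.get_state()['qpos']); q=solve_ik([533.8,-50.8,170],[np.pi,0,1.87]); print(s,q)
```

```text
bagfront [601. 342.   0.] 691.0
bagleft [584. 424.   0.] 722.0
hotL [643. 306.   0.] 712.0
hotcorner [641.  45.   0.] 643.0
cup [480. 321.   0.] 577.0
hot top corner [636. 306. 100.]
hottopfront [645.  55. 100.]
[ 1.13883158e+00  3.26173013e-01 -1.92594509e-01  1.05204313e+00
 -9.06560704e-07  1.43659956e+00] [-0.23257487  0.36892141 -0.34890915  0.85296577  0.          1.03901778]
```

Run:
```python
from h import *
D=[np.pi,0,1.87]
bot.move_ptp([455,205,245],D); bot.move_ptp([533.8,-50.8,170],D); bot.grip(0.6,30)
st=bot.movel([533.8,-50.8,59],max_speed=100,threshold=8); s=bot.get_state(); print(st,s['t'],s['tcp_pos'],s['contact_force'])
for n,b in dict(scene=(205,160,305,250),top=(195,155,300,230)).items():
    im=shot(n); cv2.imwrite(f'pics/{n}_g.png',cv2.resize(im[b[1]:b[3],b[0]:b[2]],None,fx=4,fy=4,interpolation=cv2.INTER_CUBIC))
a,b=cv2.imread('pics/scene_g.png'),cv2.imread('pics/top_g.png'); o=np.zeros((360,820,3),np.uint8); o[:360,:400]=a; o[:300,400:820]=b
cv2.imwrite('pics/g1.png',o[:,:800])
```

```text
False 5.2667 [534.32883979 -50.92774752  59.59726944] [-0.48652452 -0.34516495  0.70440266]
```

View pics/g1.png

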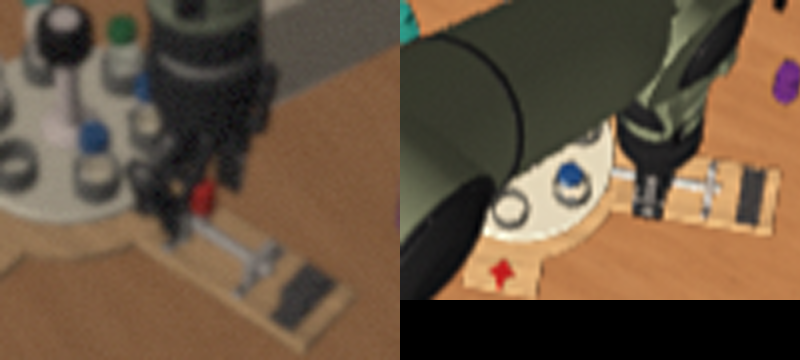

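The red knob (left crop at ~(202,197)) stands between the two open fingers, with nothing else in the gap. I'll close and slide it.

Run:
```python
from h import *
p=lambda:(lambda s:print(round(s['t'],2),s['tcp_pos'].round(1),'F',s['contact_force'].round(1),'op',round(s['opening'],3),'g',round(s['gripper_force'],1)))(bot.get_state())
bot.grip(0.0,30); p()
a=np.array(bot.get_state()['tcp_pos']); a=np.array([533.8,-50.8,59.]); u=np.array([np.sin(.297),-np.cos(.297),0])
print(bot.movel(a+u*20,max_speed=40,threshold=25)); p()
print(bot.movel(a+u*46,max_speed=40,threshold=15)); p()
```

```text
5.77 [536.9 -50.3  59.8] F [ 5.7  2.6 -2.6] op 0.2 g 29.8
False
6.42 [542.9 -69.9  59.9] F [ 7.3  0.8 -3.2] op 0.196 g 29.8
True
6.96 [548.3 -86.7  59.7] F [0.6 2.3 4.4] op 0.195 g 30.6
```

Run:
```python
from h import *
p=lambda:(lambda s:print(round(s['t'],2),s['tcp_pos'].round(1),'F',s['contact_force'].round(1),'op',round(s['opening'],3),'g',round(s['gripper_force'],1)))(bot.get_state())
bot.dwell(.2); p()
u=np.array([np.sin(.303),-np.cos(.303),0]); a=np.array(bot.get_state()['tcp_pos'])
print(bot.movel(a+u*6,max_speed=20,threshold=20)); p(); bot.dwell(.2); p()
```

```text
7.16 [548.3 -86.7  59.7] F [0.  2.4 6.7] op 0.2 g 30.7
False
7.62 [548.3 -87.   59.5] F [-3.3 16.1  7.3] op 0.197 g 30.8
7.82 [548.4 -87.   59.5] F [-2.3 15.2  7.3] op 0.192 g 30.8
```

Run:
```python
from h import *
p=lambda:(lambda s:print(round(s['t'],2),s['tcp_pos'].round(1),'F',s['contact_force'].round(1),'op',round(s['opening'],3),'g',round(s['gripper_force'],1)))(bot.get_state())
bot.grip(0.6); p(); a=np.array(bot.get_state()['tcp_pos']); a[2]=215
print(bot.movel(a,max_speed=150,threshold=15)); p()
bot.grip(0.9)
bot.move_ptp([498.5,69.6,215],[np.pi,0,1.87]); p()
im=shot('scene',4); print(blobs(im,*COL['red'],BOX['scene'])); b=(180,130,310,250)
cv2.imwrite('pics/s2.png',cv2.resize(im[b[1]:b[3],b[0]:b[2]],None,fx=5,fy=5,interpolation=cv2.INTER_CUBIC))
print(bot.get_state()['qpos'].round(3))
```

```text
8.24 [550.2 -92.8  59.7] F [ 0.2 -0.3  0.1] op 0.601 g 0.0
False
9.43 [549.6 -92.7 214.1] F [ 0.4  0.1 -0.8] op 0.598 g 0.0
10.52 [499.1  69.4 215.3] F [-1.   0.   0.8] op 0.903 g 0.0
[(np.float64(266.2), np.float64(215.38), 50, [7, 10]), (np.float64(196.62), np.float64(220.06), 34, [7, 7])]
[-0.01   0.269 -0.367  0.934 -0.     1.263]
```

View pics/s2.png

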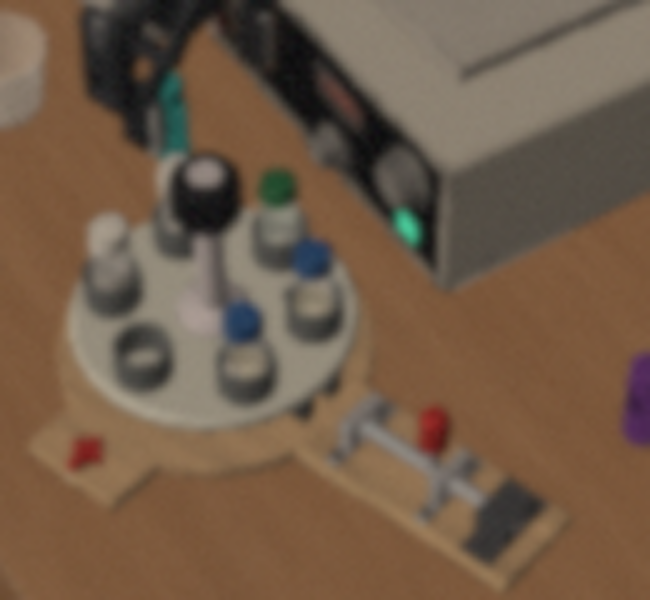

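Run:
```python
from h import *
for q in([499,69.4,196],[499-47,69.4-14,205],[499+47,69.4+14,205],[499,69.4,150],[499,69.4,135]): print(q,proj('scene',q).round(1),(5*(proj('scene',q)-[180,130])).round(0))
a,b=plane('scene',(255.61,208.45),57.5),plane('scene',(266.2,215.38),57.5); print(a,b,np.linalg.norm(a-b))
im=shot('top',4); print(blobs(im,*COL['red'],BOX['top'])); cv2.imwrite('pics/t2.png',im)
```

```text
[499, 69.4, 196] [220.6 152.6] [203. 113.]
[452, 55.400000000000006, 205] [207.7 160.1] [139. 151.]
[546, 83.4, 205] [232.7 140.6] [263.  53.]
[499, 69.4, 150] [221.5 164.7] [207. 173.]
[499, 69.4, 135] [221.7 168.5] [209. 192.]
[533.4286554  -49.21518646  57.5       ] [544.07782658 -85.87292743  57.5       ] 38.17322123940086
[(np.float64(269.09), np.float64(197.91), 22, [5, 5]), (np.float64(219.95), np.float64(222.82), 22, [5, 7])]
```

```bash
cat >> h.py <<'E'
def pst():
    s=bot.get_state(); print(round(s['t'],2),s['tcp_pos'].round(1),'F',s['contact_force'].round(1),'T',s['wrist_torque'].round(2),'op',round(s['opening'],3),'g',round(s['gripper_force'],1),'q6',round(s['qpos'][5],3),'yaw',round(s['orientation'][2],3)); return s
E
python3 - <<'E'
from h import *
print(bot.movel([498.5,69.6,137],max_speed=80,threshold=8)); pst()
bot.grip(0.0,30); pst()
E
```

```text
False
12.04 [498.9  69.6 137.5] F [ 0.1 -0.4  0.4] T [-0.01  0.02  0.  ] op 0.9 g 0.0 q6 1.264 yaw 1.87
12.47 [499.9  69.9 137.9] F [1.6 1.7 4.1] T [ 0.43 -0.59 -0.05] op 0.456 g 30.7 q6 1.264 yaw 1.87
```

Run:
```python
from h import *
q=np.array(solve_ik([499.5,69.8,137.3],[np.pi,0,1.87])); print(q.round(3))
for d in (.3,.8,1.3,1.571):
    r=q.copy(); r[5]-=d; bot.move_j(r); s=pst(); print(np.abs(s['joint_velocities']).max().round(2))
for n in('scene','top'):
    im=shot(n,4); print(n,blobs(im,*COL['green'],BOX[n])[:3],blobs(im,*COL['blue'],BOX[n])[:3])
b=(180,130,310,250); im=imaging.capture('scene')
cv2.imwrite('pics/s3.png',cv2.resize(im[b[1]:b[3],b[0]:b[2]],None,fx=4,fy=4,interpolation=cv2.INTER_CUBIC))
```

```text
[-0.008  0.353 -0.472  0.746  0.     1.264]
12.86 [500.3  70.1 137.9] F [1.5 2.6 5.1] T [ 0.55 -0.55 -0.03] op 0.457 g 30.8 q6 0.967 yaw 2.167
0.0
13.41 [500.7  70.6 137.9] F [3.6 4.7 4.8] T [ 0.96 -0.8   0.03] op 0.456 g 30.7 q6 0.466 yaw 2.668
0.0
13.96 [500.9  71.3 137.9] F [3.8 5.1 4.2] T [ 1.33 -0.81  0.04] op 0.456 g 30.7 q6 -0.034 yaw -3.115
0.0
14.32 [500.8  71.7 137.9] F [4.2 7.6 3.9] T [ 1.55 -0.72  0.05] op 0.455 g 30.7 q6 -0.305 yaw -2.843
0.01
scene [(np.float64(261.38), np.float64(174.84), 37, [7, 7]), (np.float64(205.45), np.float64(169.42), 31, [6, 6])] [(np.float64(241.25), np.float64(173.25), 20, [5, 5])]
top [(np.float64(207.78), np.float64(185.3), 27, [6, 6])] [(np.float64(235.8), np.float64(174.6), 10, [4, 4])]
```

View pics/s3.png

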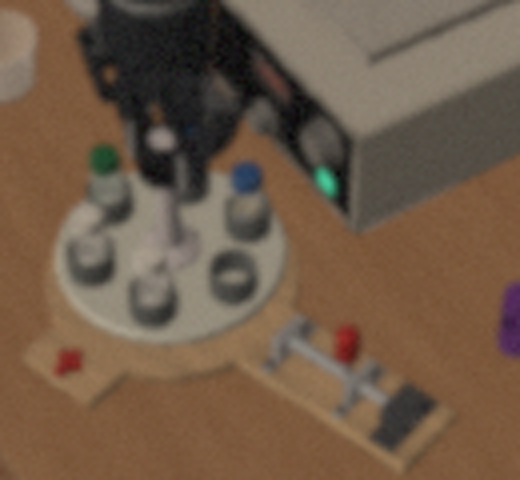

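Run:
```python
from h import *
print('green now',tri((205.45,169.42),(207.78,185.3)))
q=np.array(solve_ik([500.6,71.7,137.5],[np.pi,0,-2.843])); print(q.round(3),bot.get_state()['qpos'].round(3))
bot.move_j(q); pst(); e=q[5]
for d in (.5,1.0,1.571):
    r=q.copy(); r[5]=e-d; bot.move_j(r); pst()
C={}
for n in('scene','top'):
    im=shot(n,6); cv2.imwrite(f'pics/{n}4.png',im); C[n]=blobs(im,*COL['green'],BOX[n])[:3]; print(n,C[n],blobs(im,*COL['blue'],BOX[n])[:3],blobs(im,*COL['red'],BOX[n])[:3])
b=(180,130,310,250); im=imaging.capture('scene')
x=cv2.resize(im[b[1]:b[3],b[0]:b[2]],None,fx=3,fy=3,interpolation=cv2.INTER_CUBIC)
b=(190,160,300,235);y=cv2.resize(cv2.imread('pics/top4.png')[b[1]:b[3],b[0]:b[2]],None,fx=3.6,fy=3.6,interpolation=cv2.INTER_CUBIC)
o=np.zeros((360,390+396,3),np.uint8);o[:,:390]=x;o[:270,390:]=y;cv2.imwrite('pics/s4.png',o)
```

```text
green now (array([477.78511096, 126.61299532,  94.83524951]), np.float64(2.8845806565639305))
[-0.004  0.355 -0.468  0.748  0.    -0.302] [-0.006  0.352 -0.471  0.745  0.005 -0.305]
15.03 [500.9  71.8 137.9] F [1.9 0.6 4.7] T [ 0.56 -0.17  0.06] op 0.452 g 30.8 q6 -0.3 yaw -2.845
15.57 [500.5  72.4 137.9] F [1.4 2.8 6.6] T [0.88 0.07 0.02] op 0.451 g 30.9 q6 -0.8 yaw -2.345
16.12 [499.9  72.7 137.8] F [-1.4  5.9  8.9] T [0.98 0.39 0.04] op 0.456 g 31.0 q6 -1.3 yaw -1.844
16.73 [499.1  72.7 137.8] F [-3.9  4.7 10.6] T [0.85 0.84 0.04] op 0.451 g 31.2 q6 -1.871 yaw -1.273
scene [(np.float64(261.29), np.float64(174.82), 38, [7, 7]), (np.float64(206.5), np.float64(191.18), 34, [6, 7])] [(np.float64(201.0), np.float64(176.5), 26, [5, 6])] [(np.float64(266.29), np.float64(215.33), 52, [7, 10]), (np.float64(196.65), np.float64(220.03), 34, [7, 7])]
top [(np.float64(221.5), np.float64(203.79), 28, [6, 6])] [(np.float64(208.67), np.float64(193.12), 24, [6, 5]), (np.float64(210.54), np.float64(178.0), 13, [4, 5])] [(np.float64(269.09), np.float64(197.91), 22, [5, 5]), (np.float64(219.95), np.float64(222.82), 22, [5, 7])]
```

View pics/s4.png

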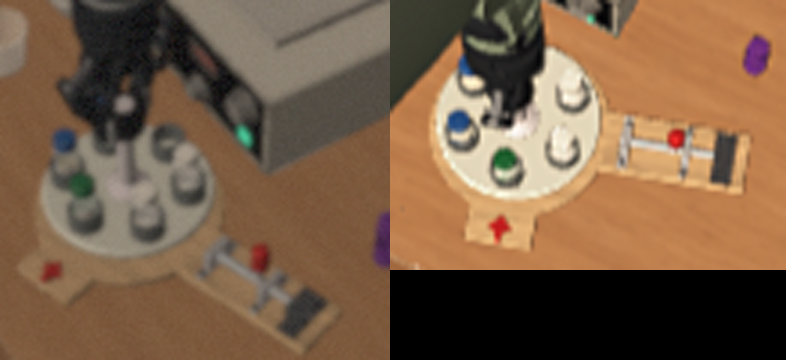

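Run:
```python
from h import *
G=tri((206.5,191.18),(221.5,203.79))[0]; P=np.array([[553.4,87.6],[477.8,126.6],G[:2]])
A=tri((196.65,220.03),(219.95,222.82))[0]; Kp=tri((280.23,233.69),(282.16,203.61))[0]; Rk=tri((266.29,215.33),(269.09,197.91))[0]
c=np.linalg.solve(2*(P[1:]-P[0]),(P[1:]**2).sum(1)-(P[0]**2).sum()); print('G',G.round(1),'circ',c.round(1),np.hypot(*(P[0]-c)),'A',A,'R',Rk)
for cc in(c,np.array([497.1,69.5]),np.array([496.8,69.1])):
    f=lambda p,o:round(np.arctan2(*(p[:2]-cc)[::-1])+o,3)
    w=lambda x:(x+np.pi)%(2*np.pi)-np.pi
    print(cc.round(1),'yaw arrow',w(f(A,np.pi)),'keeper',f(Kp,np.pi/2),'rk',f(Rk,np.pi/2),'green',w(f(G,np.pi)),'green0',f(P[0],0),'green1',w(f(P[1],-np.pi/2)), 'radius',np.hypot(*(G[:2]-cc)))
# all caps midpoint checks in single views at z=95
print([plane(n,u,95).round(1) for n,u in(('scene',(206.5,191.18)),('top',(221.5,203.79)))])
```

```text
G [437.9  49.7  97.6] circ [495.7  68.5] 60.75622749521406 A [390.15355076  35.83192174  16.15603987] R [545.24149906 -87.11362511  59.03854579]
[495.7  68.5] yaw arrow 0.30100000000000016 keeper 0.301 rk 0.308 green 0.31499999999999995 green0 0.319 green1 0.29899999999999993 radius 60.75622749521444
[497.1  69.5] yaw arrow 0.30500000000000016 keeper 0.293 rk 0.298 green 0.32299999999999995 green0 0.311 green1 0.32600000000000007 radius 62.376219654812395
[496.8  69.1] yaw arrow 0.30200000000000005 keeper 0.295 rk 0.301 green 0.31800000000000006 green0 0.316 green1 0.31899999999999995 radius 61.96554969642857
[array([437.,  52.,  95.]), array([440.5,  49.8,  95. ])]
```

Run:
```python
from h import *
s=bot.get_state(); y=s['orientation'][2]
q=np.array(solve_ik([499.6,72.2,137.6],[np.pi,0,y-.014])); print((q-s['qpos']).round(4))
bot.move_j(q); bot.dwell(.5); pst()
C={}
for n in('scene','top'):
    im=shot(n,6); C[n]=blobs(im,*COL['green'],(190,176,235,215))[0]; print(n,C[n],blobs(im,*COL['red'],BOX[n])[:2])
G=tri(C['scene'][:2],C['top'][:2])[0]; c=np.array([496.5,69]); print(G,np.arctan2(*(c-G[:2])[::-1]))
pst()
```

```text
[ 0.0002 -0.0006 -0.0015 -0.0035 -0.002   0.0142]
18.13 [499.   72.7 137.8] F [-0.6  3.5  8.1] T [ 0.6   0.36 -0.02] op 0.452 g 30.9 q6 -1.855 yaw -1.289
scene (np.float64(206.57), np.float64(190.94), 35, [6, 7]) [(np.float64(266.29), np.float64(215.33), 52, [7, 10]), (np.float64(196.59), np.float64(219.97), 34, [6, 7])]
top (np.float64(221.07), np.float64(203.7), 27, [6, 6]) [(np.float64(269.09), np.float64(197.91), 22, [5, 5]), (np.float64(219.95), np.float64(222.82), 22, [5, 7])]
[438.37122574  51.33874353  96.51213149] 0.2949666994537775
18.73 [499.   72.7 137.8] F [-1.4  4.2  7.2] T [ 0.66  0.3  -0.05] op 0.456 g 30.9 q6 -1.855 yaw -1.289
```

```bash
python3 -c "
from bench import bot
print(bot.sign_off())"
```

```text
the job is handed in; nothing more can be done
None
```

The job is handed in. The bolt is home in the keeper, measured against its stop. The green-capped vial faces the red arrow to within about 0.01 rad by the cameras. The gripper still holds the black knob, and the arm went nowhere near the cup or bottles.

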